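# Read the sealant joint samples

## Robot

A 7-joint arm with a two-finger parallel gripper is mounted at the origin on the work surface. World frame = base frame: x ahead of the robot, y to its left, z up, the work surface at z = 0. Lengths are in m, angles in rad, forces in N, time in s.
With the tool pointing down it reaches from about 0.35 to 0.9 m from the base axis. Payload 8.1 kg.
Tool frame: the origin (TCP) lies on the centre line of the jaws, within the pads' length; the fingertips stand 11 mm ahead of it and the grasp point (between the pads) lies 8 mm behind it (arm.nose_length is the distance from the TCP to the fingertips, in m); z points along the fingers, y is the line along which they close (so a half turn about z gives the same grasp; the last joint's range is limited). The gripper opens to 92 mm and grips with 3 to 60 N. Pads are 19 mm wide; open, the fingers measure 130 mm over their backs; the gripper's body (75 mm by 190 mm) begins 47 mm behind the grasp point.
Start: joints at [-1.213, 0.434, 0.025, 1.573, -0.012, 1.134, -0.075], TCP at [0.278, 0.56, 0.238] pointing down, gripper open.
Joint ranges: [-2.62, 2.62], [-0.44, 2.09], [-1.27, 1.32], [0.08, 2.57], [-1.32, 4.46], [0.12, 2], [-2.74, 2.74]. Speed limits (rad/s): [2.22, 2.22, 3.01, 3.01, 3.14, 3.14, 3.14].

## Interface

Orientations are given as a rotation vector (axis times angle).
In Python, from cell import arm gives the robot as it stands.
- The arm moves only by the tool jog_arm, never from a script. Its argument "moves" is a list of rows, each a list of 4 numbers: the shift along the tool's x, y, z in m, then the turn about the tool's z in rad. In form: [[tx, ty, tz, spin], ...]. A call has 1 to 20 rows; each row is the pose to reach, as a shift and turn from the pose commanded when the call began, along the tool's axes at that moment; what a row does not reach only later rows make up. A row lasts 1/8 s, in which the tool goes at most 62.5 mm and 10.7 degrees, less where a joint would pass 70% of its speed; a pose out of reach is approached as far as the arm can. A call with a gripper value outside its range is refused whole. "hand" is the finger opening in m, from 0 to 0.0918, set as the call begins (left out, the last holds). The fingers move at their own pace and stop on an object; "newtons" is the grip in N (left out, the last holds). Time passes only in rows, so rows that repeat a pose let the fingers close. It gives the time, the measured TCP pose, the force, the opening and the grip force at its end, in the units of the state.
- arm.observe(): the state, without advancing time (a new reading comes with each control period).
- arm.get_image(name): name is "scene" or "top"; returns a dict with "color" (384x512x3 uint8, red, green, blue), "z_map" (384x512 float32, m along the optical axis (not along the pixel's ray), 0 where there is no reading), "fx", "fy", "cx", "cy" (pixels), "rvec" (rotation vector, rad) and "tvec" (3), from world to camera coordinates, as OpenCV has them. Camera axes: x right, y down, z forward; pixel columns grow to the right and rows downward; lengths in m; the calibration is good to about 2 mm. A picture is of the moment at which its call begins.
- arm.sign_off(): hands the job in; it is judged then, once.
The state is a dict: "clock": time; "joints": joint angles; "dq": joint speeds; "joint_efforts": joint torques, N m; "position": TCP position; "ee_rot": TCP orientation; "force": force on the tool from outside, world axes, zero at the start; "ft_torque": the same for the moment, N m; "width": opening from 0.0 (shut) to 1.0 (fully open); "gripper_force": force on a finger pad.
Only numpy, scipy, OpenCV 4.12 (cv2) and the standard library are available. Lean on these libraries where they do the work, as an engineer would, in place of code of your own. Each camera call takes 0.05 s, during which the arm holds its last target. There are 200 camera calls.

## Task

Take a white reading first: with the reading plate empty, squeeze the colour reader's trigger all the way in towards its grip, hold it for about a second and let it spring back fully. Then lay all the new samples (the aluminium pairs lying about on the table) flat on the reading plate, none on top of another, and squeeze, hold and release again in the same way. Finally lay all of them flat in the empty tray, not stacked, close with another white reading of the empty plate, and leave the old samples in the other tray, the cartridges and the tin as they are.

Things in the scene. Friction and masses are not known exactly. Their poses are not given: they have to be found in the camera images.
- squeeze (a point): where to squeeze the fixed colour reader (black pistol-shaped instrument clamped on its side): 62 mm above the table, midway between the grip's back and the trigger's front when fully in. z up, x along the barrel to the plate. Close the fingers along x from above. Over grip and trigger here: 50 mm at rest, 39.5 mm fully in. Nothing stands above it, or below it down to the table.
- grip (a point): centre of the reader's fixed grip, a level grey bar sticking out sideways (-y) from the barrel: 26 mm deep (x), 100 mm long (y), 30 mm high (z); same axes as squeeze, 7 mm behind it (-x). The barrel, 44 mm thick at the same height, lies along x, its axis 68 mm to +y of here.
- trigger (a joint): the trigger's angle in rad: 0 released (home), 0.24 fully in at its stop; sprung, about 9 N at the squeeze point to bring it fully in.
- trigger_pad (a point): front face of the trigger at the squeeze point; at rest 30 mm ahead (+x) of squeeze. The trigger is a steel bar 8 mm thick, 62 mm long and 20 mm high in front of the grip with a 16 mm gap, hinged on an upright axis by the barrel, 44 mm to +y of this point, its free end 18 mm to -y. It moves with the trigger.
- plate (a point): centre of the top of the reading plate, a flat grey plate 110 mm (x) by 250 mm (y), its top 10 mm above the table, fixed in front of the reader; same axes as squeeze. The reader's snout ends 93 mm before this point (-x), top of barrel 74 mm above the plate; the upright white tile stands 95 to 103 mm beyond it (+x), its top 60 mm above the plate.
- tray_1: one of two alike fixed shallow aluminium trays: outside 248 (x) x 118 (y) x 18 mm high, walls and floor 4 mm; origin at the centre of its underside. One tray holds old samples, the other is empty; which side is which differs.
- tray_2: the other tray, same shape and origin.
- sample_1: new sample (may be absent), a joint sample: two aluminium bars (each 60 x 10 x 24 mm) 12 mm apart, joined by a black cured bead; 60 mm long (its x) by 32 mm wide (its y, the gripping width) by 24 mm high (its z), 90 g. Origin at its centre, so 12 mm above what it lies on.
- sample_2: new sample (may be absent): as sample_1, same size.
- sample_3: new sample (may be absent): as sample_1, same size. Two or three of the new samples are present.
- old_1: old sample, same shape as the new ones, lying in one of the trays; leave it alone.
- old_2: another old sample in the same tray; leave it alone.
- cartridge_1: bystander: standing white sealant cartridge with nozzle, 48 mm across, 280 mm high; origin at its foot.
- cartridge_2: bystander: standing aluminium cartridge, 48 mm across, 205 mm high; origin at its foot.
- tin: bystander: round tin, 72 mm across, 70 mm high; origin at its foot.
Things that resemble listed ones, but are neither listed nor needed, are in the scene too. Leave any pink look-alike of the sample_1 alone.

How it is judged:
On the way, in this order (a step that is already met when the one before it is completed fails the run):
1. the trigger is held fully in while the reading plate is empty (value of joint trigger above 0.2 rad and horizontal distance between each of sample_1, sample_2, sample_3 and plate above 0.12 m), for 0.5 s.
2. the trigger is let go and springs home (value of joint trigger below 0.03 rad), for 0.1 s.
3. all new samples lie flat on the reading plate, at rest, with the trigger home (x of sample_1 in the frame of plate between -0.05 and 0.05 m and y of sample_1 in the frame of plate between -0.125 and 0.125 m and z of sample_1 in the frame of plate between 0.006 and 0.02 m and angle between sample_1's own x axis and vertical between 1.37 and 1.77 rad and linear speed of each of sample_1, sample_2, sample_3 below 0.03 m/s and x of sample_2 in the frame of plate between -0.05 and 0.05 m and y of sample_2 in the frame of plate between -0.125 and 0.125 m and z of sample_2 in the frame of plate between 0.006 and 0.02 m and angle between sample_2's own x axis and vertical between 1.37 and 1.77 rad and x of sample_3 in the frame of plate between -0.05 and 0.05 m and y of sample_3 in the frame of plate between -0.125 and 0.125 m and z of sample_3 in the frame of plate between 0.006 and 0.02 m and angle between sample_3's own x axis and vertical between 1.37 and 1.77 rad and value of joint trigger below 0.03 rad), for 0.2 s.
4. the trigger is held fully in with all new samples on the plate (x of sample_1 in the frame of plate between -0.05 and 0.05 m and y of sample_1 in the frame of plate between -0.125 and 0.125 m and z of sample_1 in the frame of plate between 0.006 and 0.02 m and angle between sample_1's own x axis and vertical between 1.37 and 1.77 rad and linear speed of each of sample_1, sample_2, sample_3 below 0.03 m/s and x of sample_2 in the frame of plate between -0.05 and 0.05 m and y of sample_2 in the frame of plate between -0.125 and 0.125 m and z of sample_2 in the frame of plate between 0.006 and 0.02 m and angle between sample_2's own x axis and vertical between 1.37 and 1.77 rad and x of sample_3 in the frame of plate between -0.05 and 0.05 m and y of sample_3 in the frame of plate between -0.125 and 0.125 m and z of sample_3 in the frame of plate between 0.006 and 0.02 m and angle between sample_3's own x axis and vertical between 1.37 and 1.77 rad and value of joint trigger above 0.2 rad), for 0.5 s.
5. the trigger is let go and springs home (value of joint trigger below 0.03 rad), for 0.1 s.
6. all new samples lie in the empty tray and none is on the plate (x of sample_1 in the frame of tray_2 between -0.12 and 0.12 m and y of sample_1 in the frame of tray_2 between -0.055 and 0.055 m and z of sample_1 in the frame of tray_2 between 0.006 and 0.024 m and angle between sample_1's own x axis and vertical between 1.37 and 1.77 rad and linear speed of each of sample_1, sample_2, sample_3 below 0.03 m/s and x of sample_2 in the frame of tray_2 between -0.12 and 0.12 m and y of sample_2 in the frame of tray_2 between -0.055 and 0.055 m and z of sample_2 in the frame of tray_2 between 0.006 and 0.024 m and angle between sample_2's own x axis and vertical between 1.37 and 1.77 rad and x of sample_3 in the frame of tray_2 between -0.12 and 0.12 m and y of sample_3 in the frame of tray_2 between -0.055 and 0.055 m and z of sample_3 in the frame of tray_2 between 0.006 and 0.024 m and angle between sample_3's own x axis and vertical between 1.37 and 1.77 rad and value of joint trigger below 0.03 rad), for 0.2 s.
7. the trigger is held fully in while the reading plate is empty again (all of step 1), for 0.5 s.
8. the trigger is let go and springs home (value of joint trigger below 0.03 rad), for 0.1 s.
At the end, for the whole second after the job is handed in: Every new sample lies at rest on a long side (long axis level within 11 degrees) on the floor of the tray that was empty, inside its walls and not stacked; the trigger is home; the old samples are in the other tray and they and the bystanders are within 30 mm of where they began (all of step 6 and x of old_1 in the frame of tray_1 between -0.12 and 0.12 m and y of old_1 in the frame of tray_1 between -0.055 and 0.055 m and distance of each of old_1, old_2, cartridge_1, cartridge_2, tin from where it was at the start of the episode below 0.03 m and x of old_2 in the frame of tray_1 between -0.12 and 0.12 m and y of old_2 in the frame of tray_1 between -0.055 and 0.055 m); the robot touches nothing.
It fails at once if an old sample is shifted by more than 30 mm (distance of any of old_1, old_2 from where it was at the start of the episode above 0.03 m).
It fails at once if a cartridge or the tin is shifted by more than 30 mm (distance of any of cartridge_1, cartridge_2, tin from where it was at the start of the episode above 0.03 m).
Of sample_1, sample_2, sample_3 only 2 to 3 are there at a start; the rules pass over those that are not, and their reading is None.
At some moment in a run one of sample_1, sample_2, sample_3 may be knocked a few centimetres aside while the robot is not near it.
Once in a run the grip may slacken for a moment while it holds something.
It also fails if it takes over 210 s, if anything falls off the work surface, if the arm or the gripper's body presses on something with over 40 N, if the wrist force passes 120 N, or if a joint passes its speed limit or range.

## Working session

There is one attempt and no reset: what is moved stays moved. The work goes in short steps, Python scripts to look and compute and a tool call to move; the robot and the scene stay as the last step left them, time stands still between calls to the robot, and variables do not carry over. Pictures are saved under pics/ and viewed, at most 14 in all, crops included, and the job is handed in when it is done.

Besides the shell and the picture viewer there is one more tool, called after ">>>" as name(argument=value, ...) on one line, values as JSON. jog_arm: Moves the arm, as the interface text tells. Its arguments: {"type":"object","properties":{"moves":{"type":"array"},"hand":{"type":"number"},"newtons":{"type":"number"}},"required":["moves"]}

```bash
ls; mkdir -p pics; cat > h.py <<'E'
import numpy as np, cv2
from cell import arm
def snap(n,f):
    im=arm.get_image(n); np.savez(''+f+'.npz',**im)
    cv2.imwrite('pics/'+f+'.png',im['color'][:,:,::-1]); return im
def world(im):
    R=cv2.Rodrigues(np.array(im['rvec'],float))[0]; t=np.array(im['tvec'],float)
    v,u=np.mgrid[0:384,0:512]; z=im['z_map']
    P=np.stack([(u-im['cx'])/im['fx']*z,(v-im['cy'])/im['fy']*z,z],-1)
    return (P-t)@R
E
python3 - <<'E'
from h import *
for n in('top','scene'):
    im=snap(n,n+'0'); print(n,im['fx'],im['cx'],im['rvec'],im['tvec'])
print(arm.observe())
E
```

```text
pics
top 389.59440870375334 257.4921633186825 [ 2.12663141 -2.18316228  0.14047751] [0.03758046 0.5648309  1.18104882]
scene 431.8431588815947 252.51045785932735 [ 2.3314508   0.77875901 -0.31132479] [-0.4513239  -0.21725242  1.56302472]
{'clock': 0.1, 'joints': array([-1.21258571,  0.43513469,  0.02490169,  1.57399108, -0.01159823,
        1.1340187 , -0.07507157]), 'dq': array([ 0.00206363, -0.00316009,  0.00155655, -0.00209334,  0.00017263,
       -0.00024043,  0.00114917]), 'joint_efforts': array([ 2.46219606e-03, -6.69122672e+01,  9.87333991e-01, -3.15142179e+01,
       -6.05347333e-02,  3.74128867e-02,  3.26076292e-05]), 'position': array([0.27773296, 0.55940429, 0.23703999]), 'ee_rot': array([-7.17362418e-01, -3.05836276e+00,  2.18253341e-03]), 'force': array([ 0.48323414, -0.63403881, -0.82428457]), 'ft_torque': array([-0.01622192, -0.01332134,  0.0049085 ]), 'gripper_force': 0.0, 'width': 0.9962752948987815}
```

View pics/top0.png

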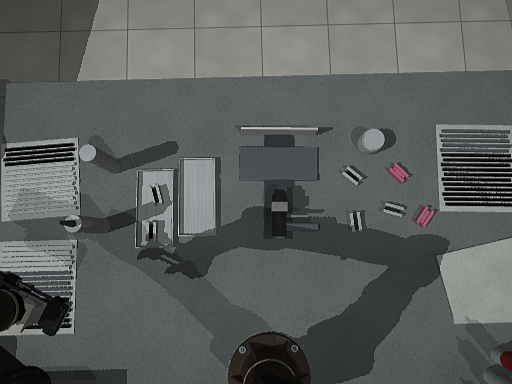

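View pics/scene0.png

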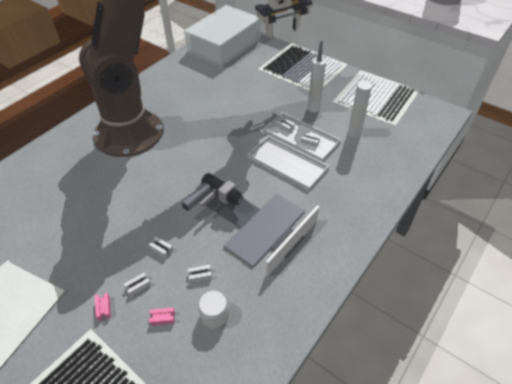

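Top view: three aluminium samples at about (352,175), (395,209) and (357,221), with pink look-alikes at (399,172) and (425,216). The plate is at (279,163), the reader grip and trigger at (302,220), the empty tray at (198,196), and the old-sample tray at (155,205). The scene view shows the same. Next I'll measure from both views.

```bash
cat > m.py <<'E'
from h import *
# cluster raised points in a world region -> minAreaRect, per camera
def clusters(im,lo,hi,reg,tag,minn=25):
    W=world(im); x0,x1,y0,y1=reg
    m=(im['z_map']>0)&(W[...,2]>lo)&(W[...,2]<hi)&(W[...,0]>x0)&(W[...,0]<x1)&(W[...,1]>y0)&(W[...,1]<y1)
    n,l,s,c=cv2.connectedComponentsWithStats(m.astype(np.uint8),connectivity=8)
    for i in range(1,n):
        if s[i,4]<minn: continue
        p=W[l==i]; r=cv2.minAreaRect(p[:,:2].astype(np.float32)*1000)
        col=im['color'][l==i].mean(0)
        print(tag,'px',c[i].round(),'n',s[i,4],'ctr',np.round(r[0],0),'size',np.round(r[1],0),'ang',round(r[2]),'z',np.percentile(p[:,2],[5,50,95]).round(4),'rgb',col.round())
E
python3 - <<'E'
from m import *
for n in('top0','scene0'):
    im=dict(np.load(n+'.npz')); W=world(im)
    print('table z',np.median(W[300,200:240,2]) if n=='top0' else np.median(W[130:140,190:200,2]))
    clusters(im,.010,.045,(.3,.85,-.6,-.1),n)
    print('reader'); clusters(im,.045,.08,(.3,.65,-.25,.1),n)
    print('plate'); clusters(im,.006,.015,(.4,.75,-.2,.2),n,200)
    print('tray'); clusters(im,.010,.03,(.3,.75,.1,.45),n)
im=dict(np.load('top0.npz'))
a=cv2.resize(im['color'][120:250,230:430],(800,520),interpolation=cv2.INTER_CUBIC)
cv2.imwrite('pics/c1.png',a[:,:,::-1])
im=dict(np.load('scene0.npz'))
a=cv2.resize(im['color'][160:290,140:300],(800,600),interpolation=cv2.INTER_CUBIC)
cv2.imwrite('pics/c2.png',a[:,:,::-1])
E
```

```text
table z 0.00016377267082011996
top0 px [305. 133.] n 67 ctr [ 744. -134.] size [66.  3.] ang 89 z [0.0119 0.0252 0.0439] rgb [85. 87. 85.]
top0 px [363. 147.] n 82 ctr [ 693. -323.] size [69. 28.] ang 43 z [0.0146 0.0303 0.0436] rgb [ 96. 100.  96.]
top0 px [305. 162.] n 300 ctr [ 648. -134.] size [ 68. 105.] ang 88 z [0.0102 0.0116 0.0146] rgb [75. 79. 84.]
top0 px [398. 172.] n 205 ctr [ 609. -426.] size [60. 33.] ang 41 z [0.0132 0.0215 0.0261] rgb [147.  81. 104.]
top0 px [352. 175.] n 194 ctr [ 603. -278.] size [60. 33.] ang 50 z [0.0149 0.0219 0.0264] rgb [106. 109. 111.]
top0 px [393. 209.] n 196 ctr [ 492. -401.] size [60. 32.] ang 73 z [0.0144 0.0217 0.0265] rgb [104. 107. 108.]
top0 px [424. 216.] n 206 ctr [ 468. -499.] size [34. 62.] ang 53 z [0.0143 0.0214 0.0264] rgb [142.  80. 101.]
top0 px [355. 222.] n 194 ctr [ 456. -281.] size [58. 32.] ang 4 z [0.0153 0.0218 0.0267] rgb [ 99. 102. 103.]
reader
top0 px [279. 194.] n 95 ctr [541. -42.] size [43. 34.] ang 89 z [0.0647 0.075  0.0795] rgb [25. 27. 28.]
top0 px [293. 224.] n 575 ctr [454. -87.] size [145.  83.] ang 89 z
[... 1536 characters left out ...]
4.]
scene0 px [216. 320.] n 174 ctr [ 724. -356.] size [72. 34.] ang 52 z [0.0129 0.029  0.0435] rgb [121. 122. 121.]
scene0 px [161. 315.] n 327 ctr [ 608. -430.] size [60. 34.] ang 44 z [0.0134 0.0215 0.0261] rgb [213. 127. 159.]
reader
scene0 px [209. 195.] n 804 ctr [493. -95.] size [147. 121.] ang 8 z [0.0532 0.0717 0.079 ] rgb [82. 83. 87.]
plate
scene0 px [258. 226.] n 3332 ctr [589. -46.] size [253. 270.] ang 88 z [0.0067 0.0096 0.0129] rgb [122. 125. 133.]
tray
scene0 px [293. 145.] n 925 ctr [534. 282.] size [261. 286.] ang 89 z [0.0106 0.0156 0.026 ] rgb [154. 155. 159.]
scene0 px [310. 139.] n 166 ctr [558. 342.] size [59. 40.] ang 13 z [0.0117 0.0243 0.0287] rgb [162. 163. 166.]
```

View pics/c1.png

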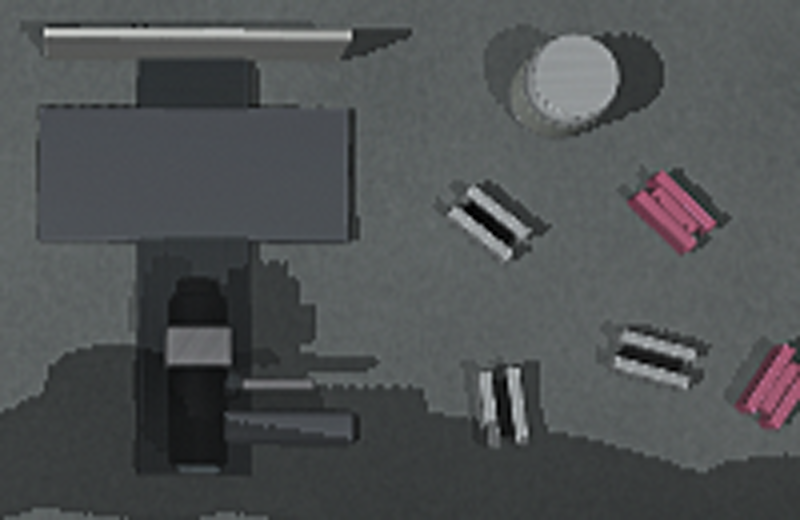

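```bash
cat > p.py <<'E'
from h import *
def px2w(im,u,v,z):
    R=cv2.Rodrigues(np.array(im['rvec'],float))[0]; t=np.array(im['tvec'],float)
    d=R.T@np.array([(u-im['cx'])/im['fx'],(v-im['cy'])/im['fy'],1]); c=-R.T@t
    return c+d*(z-c[2])/d[2]
E
python3 - <<'E'
from p import *
from m import clusters
im=dict(np.load('top0.npz'))
f=lambda a,b,z:px2w(im,230+a/4-.4,120+b/4-.4,z).round(4)
for nm,a,b,z in[('pl',38,107,.01),('pl',350,107,.01),('pl',354,240,.01),('pl',38,240,.01),
 ('grip far',355,412,.077),('grip far near',355,440,.077),('grip barrel near',230,437,.077),('grip barrel far',230,412,.077),
 ('trig',247,380,.072),('trig',312,380,.072),('trig',312,388,.072),('trig',247,388,.072),
 ('barrel end',175,468,.084),('barrel end',220,468,.084),('tile',45,30,.07),('tile',350,30,.07)]: print(nm,f(a,b,z))
for n in('top0','scene0'):
    im=dict(np.load(n+'.npz')); W=world(im)
    print(n);clusters(im,.062,.085,(.38,.48,-.17,-.07),n,10)
    m=(W[...,2]>.065)&(W[...,2]<.085)&(abs(W[...,0]-.45)<.05)&(abs(W[...,1]+.12)<.05)
    p=W[m]
    for y in np.arange(-.165,-.075,.01):
        q=p[abs(p[:,1]-y)<.005]; print(round(y,3),[ (round(k[0],3),round(k[2],3)) for k in q[np.argsort(q[:,0])][::max(1,len(q)//8)]])
E
```

```text
pl [0.709  0.0786 0.01  ]
pl [ 0.7023 -0.174   0.01  ]
pl [ 0.5934 -0.1722  0.01  ]
pl [0.6    0.0808 0.01  ]
grip far [ 0.4535 -0.1562  0.077 ]
grip far near [ 0.4328 -0.1552  0.077 ]
grip barrel near [ 0.4374 -0.0622  0.077 ]
grip barrel far [ 0.456  -0.0629  0.077 ]
trig [ 0.4798 -0.0769  0.072 ]
trig [ 0.4786 -0.1257  0.072 ]
trig [ 0.4726 -0.1255  0.072 ]
trig [ 0.4738 -0.0767  0.072 ]
barrel end [ 0.4155 -0.0202  0.084 ]
barrel end [ 0.4147 -0.0535  0.084 ]
tile [0.7553 0.0694 0.07  ]
tile [ 0.7491 -0.167   0.07  ]
top0
top0 px [299. 216.] n 39 ctr [477. -99.] size [ 6. 57.] ang 1 z [0.0674 0.0712 0.0748] rgb [104. 105. 108.]
top0 px [304. 226.] n 263 ctr [ 445. -115.] size [89. 24.] ang 89 z [0.0715 0.0758 0.0796] rgb [58. 61. 64.]
-0.165 []
-0.155 [(np.float64(0.432), np.float64(0.073)), (np.float64(0.435), np.float64(0.076)), (np.float64(0.438), np.float64(0.074)), (np.float64(0.438), np.float64(0.076)), (np.float64(0.441), np.float64(0.075)), (np.float64(0.444), np.float64(0.073)), (np.float64(0.444), np.float64(0.073)), (np.float64(0.447), np.float64(0.073)), (np.float64(0
[... 5857 characters left out ...]
float64(0.078)), (np.float64(0.443), np.float64(0.079)), (np.float64(0.449), np.float64(0.074)), (np.float64(0.452), np.float64(0.074)), (np.float64(0.456), np.float64(0.076)), (np.float64(0.458), np.float64(0.073)), (np.float64(0.475), np.float64(0.071)), (np.float64(0.48), np.float64(0.068))]
-0.085 [(np.float64(0.435), np.float64(0.075)), (np.float64(0.443), np.float64(0.076)), (np.float64(0.447), np.float64(0.078)), (np.float64(0.45), np.float64(0.075)), (np.float64(0.454), np.float64(0.075)), (np.float64(0.457), np.float64(0.074)), (np.float64(0.459), np.float64(0.07)), (np.float64(0.476), np.float64(0.069)), (np.float64(0.479), np.float64(0.07)), (np.float64(0.483), np.float64(0.073))]
```

View pics/c2.png

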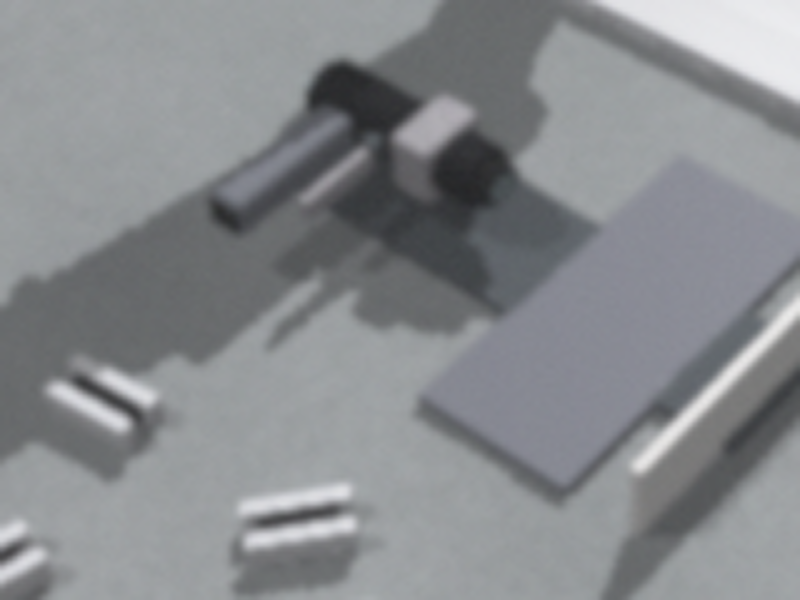

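```bash
cat > pl.py <<'E'
from p import *
from scipy.spatial.transform import Rotation as Ro
def plan(*ws):
    s=arm.observe(); R=Ro.from_rotvec(s['ee_rot']).as_matrix(); p=s['position']
    a0=np.arctan2(R[1,1],R[0,1])
    print('t',round(s['clock'],2),'pos',p.round(4),'az',round(np.degrees(a0),1),'w',round(s['width']*.0918,4),'F',round(s['gripper_force'],1),'j7',s['joints'][6].round(2))
    for x,y,z,az in ws:
        th=np.arctan2(y,x); rel=(np.radians(az)-th+np.pi/2)%np.pi-np.pi/2   # nearest to radial
        d=th+rel-a0
        d=(d+np.pi)%(2*np.pi)-np.pi
        print((x,y,z,az),'->',*(R.T@(np.array([x,y,z])-p)).round(4),round(-d,3))
E
python3 - <<'E'
from pl import *
im=dict(np.load('top0.npz'))
print(px2w(im,70,223,.28),px2w(im,88,153,.205),px2w(im,373,139,.07))
plan((.45,-.111,.238,-1.5),(.4515,-.111,.12,-1.5),(.4515,-.111,.054,-1.5))
E
```

```text
[0.4608443  0.48817462 0.28      ] [0.65385855 0.48193033 0.205     ] [ 0.70669205 -0.33792394  0.07      ]
t 0.1 pos [0.2777 0.5594 0.237 ] az 63.6 w 0.0915 F 0.0 j7 -0.08
(0.45, -0.111, 0.238, -1.5) -> -0.4524 -0.5239 -0.0002 1.136
(0.4515, -0.111, 0.12, -1.5) -> -0.4537 -0.5231 0.1178 1.136
(0.4515, -0.111, 0.054, -1.5) -> -0.4537 -0.523 0.1838 1.136
```

>>> jog_arm(moves=[[-0.452,-0.524,0,1.136],[-0.452,-0.524,0,1.136],[-0.452,-0.524,0,1.136],[-0.452,-0.524,0,1.136],[-0.452,-0.524,0,1.136],[-0.452,-0.524,0,1.136],[-0.452,-0.524,0,1.136],[-0.452,-0.524,0,1.136],[-0.452,-0.524,0,1.136],[-0.452,-0.524,0,1.136],[-0.452,-0.524,0,1.136],[-0.452,-0.524,0,1.136],[-0.4537,-0.523,0.06,1.136],[-0.4537,-0.523,0.1,1.136],[-0.4537,-0.523,0.1,1.136],[-0.4537,-0.523,0.1,1.136]], hand=0.0918, newtons=25)

```text
clock: 2.1
position: [0.4523, -0.1103, 0.1389]
ee_rot: [2.249, 2.192, 0.001]
force: [0.5, -0.8, 0.4]
width: 1.001
gripper_force: 0.0
```

```bash
python3 - <<'E'
from pl import *
plan((.4515,-.111,.054,-1.5))
E
```

```text
t 2.1 pos [ 0.4523 -0.1103  0.1389] az -1.5 w 0.0919 F 0.0 j7 0.4
(0.4515, -0.111, 0.054, -1.5) -> -0.0007 -0.0009 0.0849 0.0
```

>>> jog_arm(moves=[[-0.001,-0.001,0.045,0],[-0.001,-0.001,0.085,0],[-0.001,-0.001,0.085,0],[-0.001,-0.001,0.085,0]])

```text
clock: 2.6
position: [0.4521, -0.1115, 0.0547]
ee_rot: [2.249, 2.191, 0.003]
force: [-0.2, 0.1, 0.6]
width: 1.002
gripper_force: 0.0
```

>>> jog_arm(moves=[[0,0,0,0],[0,0,0,0],[0,0,0,0],[0,0,0,0],[0,0,0,0],[0,0,0,0],[0,0,0,0],[0,0,0,0],[0,0,0,0],[0,0,0,0],[0,0,0,0],[0,0,0,0]], hand=0.034, newtons=25)

```text
clock: 4.1
position: [0.45, -0.1114, 0.0528]
ee_rot: [-2.25, -2.191, 0.001]
force: [-2.0, 0.2, 6.7]
width: 0.448
gripper_force: 23.8
```

>>> jog_arm(moves=[[0,0,0,0],[0,0,0,0],[0,0,0,0],[0,0,0,0],[0,0,0,0],[0,0,0,0]], newtons=35)

```text
clock: 4.85
position: [0.452, -0.1118, 0.0529]
ee_rot: [2.249, 2.191, 0.001]
force: [-12.5, -3.3, 10.7]
width: 0.491
gripper_force: 15.1
```

>>> jog_arm(moves=[[0,0,0,0],[0,0,0,0],[0,0,0,0],[0,0,0,0],[0,0,0,0],[0,0,0,0],[0,0,-0.05,0],[0,0,-0.1,0],[0,0,-0.1,0],[0,0,-0.1,0]], hand=0.0918)

```text
clock: 6.1
position: [0.4504, -0.111, 0.1524]
ee_rot: [-2.249, -2.193, -0.0]
force: [0.5, -0.6, -0.2]
width: 1.0
gripper_force: 0.0
```

```bash
cat > look.py <<'E'
from pl import *
from m import clusters
import sys
def look(tag):
    for n in('top','scene'):
        im=snap(n,n+tag)
        clusters(im,.012,.045,(.3,.8,-.6,.3),n,60)
if __name__=='__main__': look(sys.argv[1])
E
python3 look.py 1; python3 - <<'E'
from pl import *
az=50-90
plan((.6025,-.2795,.15,az),(.6025,-.2795,.022,az))
plan((.456,-.2825,.15,94),(.456,-.2825,.022,94))
E
```

```text
top px [278. 133.] n 224 ctr [739. -48.] size [238.  20.] ang 88 z [0.0123 0.0254 0.0433] rgb [88. 90. 89.]
top px [364. 147.] n 81 ctr [ 693. -323.] size [69. 26.] ang 44 z [0.0169 0.0308 0.0441] rgb [103. 107. 103.]
top px [197. 197.] n 378 ctr [550. 217.] size [119. 247.] ang 89 z [0.0134 0.0176 0.0219] rgb [118. 121. 123.]
top px [398. 172.] n 195 ctr [ 609. -426.] size [61. 33.] ang 40 z [0.0159 0.0218 0.0267] rgb [137.  77.  97.]
top px [352. 175.] n 188 ctr [ 604. -278.] size [60. 34.] ang 47 z [0.016  0.0222 0.0269] rgb [89. 92. 93.]
top px [172. 203.] n 125 ctr [517. 294.] size [  8. 243.] ang 89 z [0.0133 0.018  0.0224] rgb [119. 122. 123.]
top px [393. 209.] n 190 ctr [ 491. -402.] size [62. 32.] ang 73 z [0.0169 0.0219 0.0267] rgb [93. 96. 97.]
top px [424. 216.] n 208 ctr [ 468. -498.] size [33. 60.] ang 54 z [0.0144 0.0217 0.0262] rgb [151.  84. 107.]
scene px [288. 141.] n 88 ctr [500. 289.] size [ 13. 208.] ang 88 z [0.0122 0.0161 0.0204] rgb [162. 163. 166.]
scene px [289. 161.] n 348 ctr [550. 214.] size [252. 125.] ang 0 z [0.0124 0.016  0.02  ] rgb [167. 168. 171.
[... 567 characters left out ...]
x [102. 305.] n 289 ctr [ 465. -501.] size [33. 65.] ang 53 z [0.0155 0.0222 0.0257] rgb [226. 136. 172.]
scene px [216. 320.] n 172 ctr [ 724. -355.] size [72. 35.] ang 53 z [0.0135 0.0296 0.0441] rgb [126. 127. 126.]
scene px [161. 315.] n 319 ctr [ 608. -430.] size [61. 34.] ang 42 z [0.0149 0.022  0.026 ] rgb [198. 117. 148.]
t 6.2 pos [ 0.4498 -0.1111  0.1517] az -1.5 w 0.0921 F 0.0 j7 0.4
(0.6025, -0.2795, 0.15, -40) -> -0.1644 0.157 0.0014 0.672
(0.6025, -0.2795, 0.022, -40) -> -0.1644 0.1572 0.1294 0.672
t 6.2 pos [ 0.4498 -0.1111  0.1517] az -1.5 w 0.0921 F 0.0 j7 0.4
(0.456, -0.2825, 0.15, 94) -> -0.1712 0.0106 0.0017 1.475
(0.456, -0.2825, 0.022, 94) -> -0.1712 0.0109 0.1297 1.475
```

The opening rose during the second hold, which may have been the grip slackening. I'll repeat the white reading to be sure; an extra squeeze on the empty plate does no harm.

>>> jog_arm(moves=[[0,0.002,0.05,0],[0,0.002,0.098,0],[0,0.002,0.098,0],[0,0.002,0.098,0]], newtons=30)

```text
clock: 6.7
position: [0.4527, -0.1119, 0.0553]
ee_rot: [-2.251, -2.191, 0.001]
force: [0.4, 0.1, 0.5]
width: 1.005
gripper_force: 0.0
```

>>> jog_arm(moves=[[0,0,0,0],[0,0,0,0],[0,0,0,0],[0,0,0,0],[0,0,0,0],[0,0,0,0],[0,0,0,0],[0,0,0,0]], hand=0.034)

```text
clock: 7.7
position: [0.45, -0.1114, 0.0547]
ee_rot: [-2.249, -2.188, 0.003]
force: [-10.2, 0.4, 15.6]
width: 0.444
gripper_force: 29.2
```

>>> jog_arm(moves=[[0,0,0,0],[0,0,0,0],[0,0,0,0],[0,0,0,0],[0,0,0,0],[0,0,0,0],[0,0,0,0]])

```text
clock: 8.57
position: [0.4499, -0.1114, 0.0547]
ee_rot: [-2.249, -2.188, 0.003]
force: [-9.8, 0.2, 16.3]
width: 0.452
gripper_force: 29.2
```

>>> jog_arm(moves=[[0,0,0,0],[0,0,0,0],[0,0,0,0],[0,0,0,0],[0,0,0,0],[0,0,0,0],[0,0,-0.05,0],[0,0,-0.1,0],[0,0,-0.1,0],[0,0,-0.1,0]], hand=0.0918)

```text
clock: 9.82
position: [0.4524, -0.111, 0.1544]
ee_rot: [-2.249, -2.193, -0.001]
force: [-0.4, 0.8, -0.9]
width: 0.998
gripper_force: 0.0
```

```bash
python3 - <<'E'
from pl import *
plan((.456,-.2825,.12,94),(.456,-.2825,.022,94))
E
```

```text
t 9.82 pos [ 0.4524 -0.111   0.1544] az -1.5 w 0.0916 F 0.0 j7 0.41
(0.456, -0.2825, 0.12, 94) -> -0.1714 0.0079 0.0343 1.475
(0.456, -0.2825, 0.022, 94) -> -0.1714 0.0079 0.1323 1.475
```

>>> jog_arm(moves=[[-0.171,0.008,0,1.475],[-0.171,0.008,0.03,1.475],[-0.171,0.008,0.034,1.475],[-0.171,0.008,0.034,1.475],[-0.171,0.008,0.034,1.475],[-0.171,0.008,0.034,1.475],[-0.171,0.008,0.034,1.475],[-0.171,0.008,0.034,1.475],[-0.171,0.008,0.034,1.475],[-0.171,0.008,0.034,1.475],[-0.171,0.008,0.08,1.475],[-0.171,0.008,0.132,1.475],[-0.171,0.008,0.132,1.475],[-0.171,0.008,0.132,1.475]], hand=0.07)

```text
clock: 11.58
position: [0.4564, -0.2834, 0.0241]
ee_rot: [3.139, 0.11, 0.001]
force: [-0.5, -0.4, 0.0]
width: 0.762
gripper_force: 0.0
```

>>> jog_arm(moves=[[0,0,0,0],[0,0,0,0],[0,0,0,0],[0,0,0,0],[0,0,0,0],[0,0,0,0],[0,0,-0.05,0],[0,0,-0.09,0],[0,0,-0.09,0],[0,0,-0.09,0]], hand=0.02, newtons=20)

```text
clock: 12.82
position: [0.456, -0.2819, 0.112]
ee_rot: [-3.139, -0.11, 0.001]
force: [-0.2, 0.8, -0.7]
width: 0.344
gripper_force: 20.0
```

```bash
cat > tg.py <<'E'
import numpy as np
# reader frame
def plate(x,y):
    c,s=np.cos(-.026),np.sin(-.026); return (.651+c*x-s*y, -.047+s*x+c*y)
def tray(x): return (.550+x,.217)
E
python3 - <<'E'
from pl import *; from tg import *
x,y=plate(0,-.08)
plan((x,y,.12,88.5),(x,y,.035,88.5))
E
```

```text
t 12.82 pos [ 0.456  -0.2819  0.112 ] az -86.0 w 0.0316 F 20.0 j7 -0.35
(np.float64(0.6489202343387459), np.float64(-0.12697296152321902), 0.12, 88.5) -> 0.2033 -0.141 -0.008 0.096
(np.float64(0.6489202343387459), np.float64(-0.12697296152321902), 0.035, 88.5) -> 0.2034 -0.141 0.077 0.096
```

>>> jog_arm(moves=[[0.05,-0.035,-0.008,0.096],[0.1,-0.07,-0.008,0.096],[0.15,-0.105,-0.008,0.096],[0.2033,-0.141,-0.008,0.096],[0.2033,-0.141,-0.008,0.096],[0.2033,-0.141,0.02,0.096],[0.2033,-0.141,0.05,0.096],[0.2033,-0.141,0.07,0.096],[0.2033,-0.141,0.077,0.096],[0.2033,-0.141,0.077,0.096],[0.2033,-0.141,0.077,0.096]])

```text
clock: 14.2
position: [0.6498, -0.1281, 0.0367]
ee_rot: [3.141, -0.041, 0.002]
force: [0.8, 0.5, -1.4]
width: 0.35
gripper_force: 20.0
```

>>> jog_arm(moves=[[0,0,0,0],[0,0,0,0],[0,0,0,0],[0,0,-0.03,0],[0,0,-0.09,0],[0,0,-0.09,0]], hand=0.056)

```text
clock: 14.95
position: [0.6514, -0.1295, 0.1305]
ee_rot: [3.139, -0.042, 0.011]
force: [0.8, 0.0, -0.6]
width: 0.61
gripper_force: 0.0
```

```bash
python3 look.py 2 | grep -v '137\|84. 107\|tile'; python3 - <<'E'
from pl import *; from tg import *
plan((.6025,-.280,.12,-41),(.6025,-.280,.024,-41))
E
```

```text
top px [259. 132.] n 99 ctr [748.  13.] size [115.   6.] ang 87 z [0.0138 0.0299 0.044 ] rgb [ 99. 101.  99.]
top px [364. 147.] n 84 ctr [ 693. -323.] size [69. 27.] ang 43 z [0.0142 0.0304 0.0435] rgb [70. 73. 70.]
top px [192. 177.] n 189 ctr [582. 216.] size [118. 183.] ang 89 z [0.0135 0.0175 0.0212] rgb [130. 133. 135.]
top px [398. 172.] n 202 ctr [ 608. -426.] size [60. 33.] ang 42 z [0.0139 0.0215 0.0268] rgb [118.  67.  84.]
top px [172. 193.] n 100 ctr [556. 292.] size [166.   8.] ang 2 z [0.0132 0.0175 0.022 ] rgb [125. 128. 129.]
top px [393. 209.] n 193 ctr [ 492. -402.] size [61. 33.] ang 73 z [0.0158 0.0216 0.0264] rgb [86. 88. 89.]
top px [424. 216.] n 207 ctr [ 468. -499.] size [34. 61.] ang 54 z [0.0145 0.0208 0.0255] rgb [175. 100. 126.]
scene px [296. 163.] n 287 ctr [551. 213.] size [251. 124.] ang 0 z [0.0126 0.0162 0.0202] rgb [173. 174. 177.]
scene px [303. 149.] n 76 ctr [560. 289.] size [162.  12.] ang 1 z [0.0125 0.0158 0.0198] rgb [161. 162. 166.]
scene px [291. 244.] n 315 ctr [756. -52.] size [243.  13.] ang 87 z [0.0132 0.0285 0.0433] rgb [131. 131. 131.]
scene px [248. 242.] n 289 ctr [ 647. -121.] size [49. 65.] ang 89 z [0.0132 0.0304 0.0359] rgb [167. 168. 172.]
scene px [199. 272.] n 268 ctr [ 602. -281.] size [60. 35.] ang 48 z [0.0144 0.0218 0.0259] rgb [179. 180. 183.]
scene px [102. 305.] n 295 ctr [ 465. -501.] size [33. 63.] ang 53 z [0.0148 0.0223 0.0265] rgb [231. 142. 179.]
scene px [161. 315.] n 319 ctr [ 608. -430.] size [60. 34.] ang 43 z [0.0155 0.0221 0.0265] rgb [172. 101. 126.]
t 15.05 pos [ 0.6495 -0.1276  0.1262] az -91.5 w 0.0561 F 0.0 j7 -0.83
(0.6025, -0.28, 0.12, -41) -> -0.043 0.1536 0.006 -0.881
(0.6025, -0.28, 0.024, -41) -> -0.0431 0.1536 0.102 -0.881
```

>>> jog_arm(moves=[[-0.043,0.1536,0.006,-0.881],[-0.043,0.1536,0.006,-0.881],[-0.043,0.1536,0.006,-0.881],[-0.043,0.1536,0.006,-0.881],[-0.043,0.1536,0.006,-0.881],[-0.043,0.1536,0.006,-0.881],[-0.043,0.1536,0.006,-0.881],[-0.043,0.1536,0.04,-0.881],[-0.043,0.1536,0.08,-0.881],[-0.043,0.1536,0.102,-0.881],[-0.043,0.1536,0.102,-0.881],[-0.043,0.1536,0.102,-0.881]], hand=0.066)

```text
clock: 16.55
position: [0.6028, -0.2808, 0.0249]
ee_rot: [2.858, 1.301, 0.001]
force: [1.5, -0.9, 0.9]
width: 0.721
gripper_force: 0.0
```

>>> jog_arm(moves=[[0,0,0,0],[0,0,0,0],[0,0,0,0],[0,0,0,0],[0,0,0,0],[0,0,0,0],[0,0,-0.05,0],[0,0,-0.09,0],[0,0,-0.09,0],[0,0,-0.09,0]], hand=0.02, newtons=20)

```text
clock: 17.8
position: [0.6019, -0.2796, 0.113]
ee_rot: [-2.858, -1.302, 0.0]
force: [0.2, 1.1, -2.0]
width: 0.344
gripper_force: 20.0
```

```bash
python3 - <<'E'
from pl import *; from tg import *
x,y=plate(0,0)
plan((x,y,.12,88.5),(x,y,.035,88.5))
E
```

```text
t 17.8 pos [ 0.6019 -0.2796  0.113 ] az -41.0 w 0.0315 F 20.0 j7 0.14
(np.float64(0.651), np.float64(-0.047), 0.12, 88.5) -> 0.2078 -0.1156 -0.0069 0.881
(np.float64(0.651), np.float64(-0.047), 0.035, 88.5) -> 0.2078 -0.1155 0.0781 0.881
```

>>> jog_arm(moves=[[0.05,-0.028,-0.008,0.18],[0.1,-0.056,-0.008,0.36],[0.15,-0.084,-0.008,0.54],[0.2078,-0.1155,-0.008,0.72],[0.2078,-0.1155,-0.008,0.881],[0.2078,-0.1155,-0.008,0.881],[0.2078,-0.1155,0.02,0.881],[0.2078,-0.1155,0.05,0.881],[0.2078,-0.1155,0.07,0.881],[0.2078,-0.1155,0.0775,0.881],[0.2078,-0.1155,0.0775,0.881],[0.2078,-0.1155,0.0775,0.881]])

```text
clock: 19.3
position: [0.6521, -0.048, 0.0372]
ee_rot: [3.141, -0.041, 0.002]
force: [-0.7, -0.3, -0.9]
width: 0.347
gripper_force: 20.0
```

>>> jog_arm(moves=[[0,0,0,0],[0,0,0,0],[0,0,0,0],[0,0,-0.03,0],[0,0,-0.09,0],[0,0,-0.09,0]], hand=0.056)

```text
clock: 20.05
position: [0.6539, -0.049, 0.1309]
ee_rot: [3.14, -0.042, 0.012]
force: [0.6, -0.8, -1.6]
width: 0.61
gripper_force: 0.0
```

```bash
python3 look.py 3 | grep 'ctr .[4-6][0-9][0-9]. -'; python3 - <<'E'
from pl import *; from tg import *
plan((.4915,-.4035,.12,-17.5),(.4915,-.4035,.023,-17.5))
E
```

```text
scene px [227. 204.] n 63 ctr [506. -58.] size [56. 28.] ang 19 z [0.0125 0.0204 0.0432] rgb [67. 69. 72.]
scene px [265. 224.] n 286 ctr [644. -40.] size [58. 80.] ang 79 z [0.0128 0.0302 0.0356] rgb [168. 169. 173.]
t 20.15 pos [ 0.6517 -0.0474  0.1267] az -91.5 w 0.0562 F 0.0 j7 -0.94
(0.4915, -0.4035, 0.12, -17.5) -> -0.1509 0.3602 0.0063 -1.291
(0.4915, -0.4035, 0.023, -17.5) -> -0.151 0.3602 0.1033 -1.291
```

```bash
python3 - <<'E'
from m import *
for n in('top3','scene3'): clusters(dict(np.load(n+'.npz')),.012,.045,(.3,.72,-.6,-.07),n,60)
E
```

```text
top3 px [363. 148.] n 74 ctr [ 689. -322.] size [63. 19.] ang 46 z [0.0146 0.0311 0.0433] rgb [92. 96. 92.]
top3 px [303. 166.] n 125 ctr [ 636. -125.] size [37. 42.] ang 4 z [0.0132 0.0311 0.0364] rgb [128. 131. 132.]
top3 px [398. 172.] n 201 ctr [ 609. -427.] size [60. 34.] ang 43 z [0.0155 0.022  0.0263] rgb [119.  68.  84.]
top3 px [393. 209.] n 192 ctr [ 491. -401.] size [61. 33.] ang 72 z [0.0163 0.022  0.0265] rgb [90. 92. 93.]
top3 px [424. 216.] n 204 ctr [ 468. -499.] size [33. 59.] ang 53 z [0.0155 0.0215 0.0269] rgb [180. 104. 131.]
scene3 px [248. 242.] n 293 ctr [ 641. -124.] size [52. 78.] ang 89 z [0.0135 0.0304 0.0355] rgb [159. 160. 163.]
scene3 px [137. 283.] n 284 ctr [ 490. -404.] size [59. 35.] ang 71 z [0.0144 0.022  0.0261] rgb [130. 130. 133.]
scene3 px [102. 305.] n 293 ctr [ 466. -501.] size [32. 63.] ang 53 z [0.0149 0.0222 0.0266] rgb [232. 143. 181.]
scene3 px [161. 315.] n 318 ctr [ 608. -429.] size [61. 34.] ang 41 z [0.0142 0.0221 0.0263] rgb [171. 100. 125.]
```

>>> jog_arm(moves=[[-0.025,0.06,0,-0.18],[-0.05,0.12,0.006,-0.36],[-0.075,0.18,0.006,-0.54],[-0.1,0.24,0.006,-0.72],[-0.125,0.3,0.006,-0.9],[-0.151,0.36,0.006,-1.08],[-0.151,0.36,0.006,-1.3],[-0.151,0.36,0.006,-1.3],[-0.151,0.36,0.006,-1.3],[-0.151,0.36,0.04,-1.3],[-0.151,0.36,0.08,-1.3],[-0.151,0.36,0.103,-1.3],[-0.151,0.36,0.103,-1.3],[-0.151,0.36,0.103,-1.3]], hand=0.07)

```text
clock: 21.9
position: [0.4921, -0.4029, 0.0239]
ee_rot: [2.525, 1.868, 0.0]
force: [-0.7, -0.3, -0.3]
width: 0.764
gripper_force: 0.0
```

>>> jog_arm(moves=[[0,0,0,0],[0,0,0,0],[0,0,0,0],[0,0,0,0],[0,0,0,0],[0,0,0,0],[0,0,-0.05,0],[0,0,-0.09,0],[0,0,-0.09,0],[0,0,-0.09,0]], hand=0.02, newtons=20)

```text
clock: 23.15
position: [0.4908, -0.4028, 0.1124]
ee_rot: [-2.525, -1.868, -0.0]
force: [-0.3, -0.1, -1.2]
width: 0.351
gripper_force: 20.0
```

```bash
python3 - <<'E'
from pl import *; from tg import *
x,y=plate(0,0.08)
plan((.55,-.25,.13,88.5),(x,y,.13,88.5),(x,y,.035,88.5))
E
```

```text
t 23.15 pos [ 0.4908 -0.4028  0.1124] az -17.0 w 0.0323 F 20.0 j7 0.73
(0.55, -0.25, 0.13, 88.5) -> 0.1635 0.0119 -0.0175 1.3
(np.float64(0.6530797656612541), np.float64(0.03297296152321902), 0.13, 88.5) -> 0.4642 0.0277 -0.0173 -1.841
(np.float64(0.6530797656612541), np.float64(0.03297296152321902), 0.035, 88.5) -> 0.4641 0.0278 0.0777 -1.841
```

>>> jog_arm(moves=[[0.055,0.004,-0.018,0.18],[0.11,0.008,-0.018,0.36],[0.165,0.012,-0.018,0.54],[0.225,0.015,-0.018,0.72],[0.285,0.018,-0.018,0.9],[0.345,0.021,-0.018,1.08],[0.405,0.025,-0.018,1.3],[0.4642,0.0278,-0.018,1.3],[0.4642,0.0278,-0.018,1.3],[0.4642,0.0278,-0.018,1.3],[0.4642,0.0278,0.02,1.3],[0.4642,0.0278,0.05,1.3],[0.4642,0.0278,0.07,1.3],[0.4642,0.0278,0.077,1.3],[0.4642,0.0278,0.077,1.3],[0.4642,0.0278,0.077,1.3]])

```text
clock: 25.15
position: [0.6542, 0.0319, 0.0373]
ee_rot: [3.141, -0.042, 0.003]
force: [0.6, -0.1, -0.9]
width: 0.343
gripper_force: 20.0
```

>>> jog_arm(moves=[[0,0,0,0],[0,0,0,0],[0,0,0,0],[0,0,-0.03,0],[0,0,-0.09,0],[0,0,-0.12,0],[0.05,-0.1,-0.12,0],[0.1,-0.2,-0.12,0],[0.1,-0.2,-0.12,0],[0.1,-0.2,-0.12,0]], hand=0.056)

```text
clock: 26.4
position: [0.7592, 0.234, 0.1555]
ee_rot: [-3.14, 0.035, 0.001]
force: [0.1, -0.6, -0.1]
width: 0.61
gripper_force: 0.0
```

```bash
python3 - <<'E'
from pl import *; from tg import *; from m import clusters
for n in('top','scene'): im=snap(n,n+'4'); clusters(im,.025,.05,(.58,.72,-.6,.1),n,40)
im=np.load('top4.npz')['color'][120:250,170:370]
cv2.imwrite('pics/c3.png',cv2.resize(im,(800,520),interpolation=cv2.INTER_CUBIC)[:,:,::-1])
plan((.4515,-.111,.17,-1.5),(.4515,-.111,.055,-1.5))
E
```

```text
top px [365. 148.] n 60 ctr [ 689. -324.] size [66. 22.] ang 53 z [0.0261 0.0377 0.0473] rgb [120. 125. 121.]
top px [253. 162.] n 167 ctr [652.  36.] size [29. 58.] ang 89 z [0.0268 0.0333 0.0367] rgb [137. 140. 142.]
top px [278. 162.] n 185 ctr [652. -45.] size [32. 61.] ang 88 z [0.0278 0.0333 0.037 ] rgb [126. 129. 130.]
top px [301. 170.] n 182 ctr [ 622. -116.] size [32. 58.] ang 88 z [0.0266 0.0325 0.0369] rgb [136. 139. 140.]
scene px [282. 205.] n 187 ctr [654.  33.] size [36. 60.] ang 89 z [0.0261 0.0318 0.0362] rgb [183. 184. 188.]
scene px [265. 222.] n 205 ctr [651. -48.] size [36. 61.] ang 85 z [0.0263 0.0323 0.0361] rgb [181. 182. 186.]
scene px [242. 234.] n 216 ctr [ 622. -119.] size [34. 62.] ang 87 z [0.0267 0.0321 0.0359] rgb [179. 180. 183.]
t 26.5 pos [0.7593 0.2355 0.1549] az -91.1 w 0.0561 F 0.0 j7 -1.44
(0.4515, -0.111, 0.17, -1.5) -> -0.3011 0.3522 -0.0155 -1.564
(0.4515, -0.111, 0.055, -1.5) -> -0.3011 0.3524 0.0995 -1.564
```

View pics/c3.png

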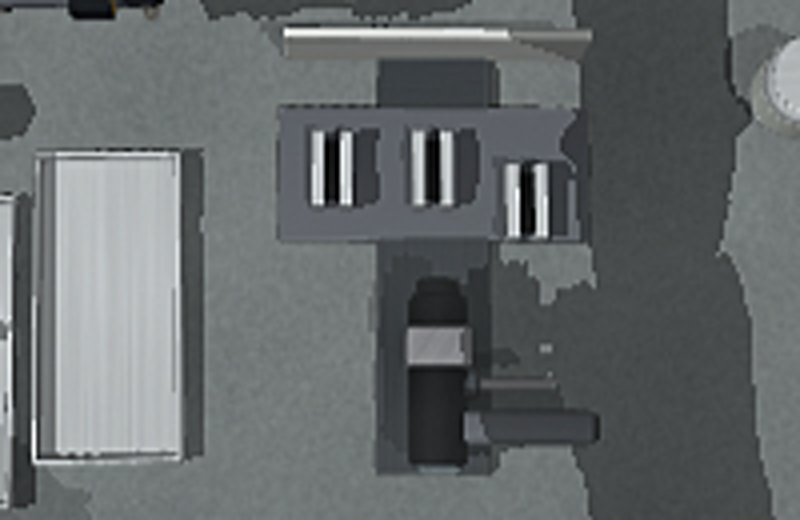

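All three samples lie flat on the plate, at crop pixels (332,167), (432,167) and (527,200). One was knocked about 3 cm but is still within limits. Next is the second squeeze.

>>> jog_arm(moves=[[-0.04,0.047,-0.016,-0.18],[-0.08,0.094,-0.016,-0.36],[-0.12,0.141,-0.016,-0.54],[-0.16,0.188,-0.016,-0.72],[-0.2,0.235,-0.016,-0.9],[-0.24,0.282,-0.016,-1.08],[-0.28,0.33,-0.016,-1.26],[-0.301,0.352,-0.016,-1.44],[-0.301,0.352,-0.016,-1.564],[-0.301,0.352,-0.016,-1.564],[-0.301,0.352,0.02,-1.564],[-0.301,0.352,0.02,-1.564]], hand=0.0918, newtons=30)

```text
clock: 28.0
position: [0.4469, -0.1141, 0.1348]
ee_rot: [-2.259, -2.18, 0.005]
force: [-0.0, 0.0, 0.9]
width: 0.998
gripper_force: 0.0
```

```bash
python3 - <<'E'
from pl import *
plan((.4515,-.111,.055,-1.5))
E
```

```text
t 28.0 pos [ 0.4469 -0.1141  0.1348] az -2.0 w 0.0916 F 0.0 j7 0.51
(0.4515, -0.111, 0.055, -1.5) -> 0.0032 0.0048 0.0798 -0.009
```

>>> jog_arm(moves=[[0,0,0,0],[0,0,0.04,0],[0,0,0.08,0],[0,0,0.08,0],[0,0,0.08,0]])

```text
clock: 28.62
position: [0.4495, -0.1148, 0.0577]
ee_rot: [2.258, 2.183, 0.001]
force: [0.7, 0.3, 0.2]
width: 0.998
gripper_force: 0.0
```

```bash
python3 - <<'E'
from pl import *
plan((.4515,-.111,.055,-1.5))
E
```

```text
t 28.62 pos [ 0.4495 -0.1148  0.0577] az -1.9 w 0.0916 F 0.0 j7 0.65
(0.4515, -0.111, 0.055, -1.5) -> 0.0039 0.0019 0.0027 -0.008
```

>>> jog_arm(moves=[[0.003,0.002,0.002,-0.008],[0.003,0.002,0.002,-0.008],[0.003,0.002,0.002,-0.008],[0.003,0.002,0.002,-0.008],[0.003,0.002,0.002,-0.008],[0.003,0.002,0.002,-0.008],[0.003,0.002,0.002,-0.008],[0.003,0.002,0.002,-0.008],[0.003,0.002,0.002,-0.008],[0.003,0.002,0.002,-0.008]], hand=0.034)

```text
clock: 29.88
position: [0.4499, -0.1116, 0.0544]
ee_rot: [-2.249, -2.192, 0.0]
force: [-3.4, -0.0, 7.8]
width: 0.448
gripper_force: 29.0
```

>>> jog_arm(moves=[[0,0,0,0],[0,0,0,0],[0,0,0,0],[0,0,0,0],[0,0,0,0],[0,0,0,0],[0,0,0,0]])

```text
clock: 30.75
position: [0.4499, -0.1116, 0.0544]
ee_rot: [-2.249, -2.192, 0.0]
force: [-3.0, 1.2, 7.5]
width: 0.446
gripper_force: 29.0
```

```bash
python3 - <<'E'
from pl import *; from m import clusters
for n in('top','scene'): im=snap(n,n+'5'); clusters(im,.025,.05,(.58,.72,-.6,.1),n,40)
plan((.4515,-.111,.055,-1.5))
E
```

```text
top px [365. 148.] n 62 ctr [ 689. -324.] size [65. 22.] ang 51 z [0.0274 0.0377 0.0484] rgb [107. 111. 107.]
top px [253. 162.] n 165 ctr [652.  36.] size [29. 57.] ang 89 z [0.0271 0.033  0.038 ] rgb [107. 110. 111.]
top px [278. 162.] n 186 ctr [652. -44.] size [32. 60.] ang 88 z [0.0268 0.033  0.0374] rgb [112. 115. 117.]
top px [301. 170.] n 181 ctr [ 622. -117.] size [32. 59.] ang 88 z [0.0268 0.0323 0.0365] rgb [121. 124. 125.]
scene px [282. 205.] n 187 ctr [654.  33.] size [37. 60.] ang 89 z [0.0266 0.0321 0.0365] rgb [160. 161. 165.]
scene px [265. 222.] n 211 ctr [651. -47.] size [34. 62.] ang 90 z [0.0266 0.0321 0.0361] rgb [175. 176. 180.]
scene px [242. 234.] n 212 ctr [ 622. -120.] size [33. 61.] ang 89 z [0.0266 0.0319 0.0355] rgb [177. 178. 181.]
t 30.85 pos [ 0.4499 -0.1116  0.0544] az -1.5 w 0.0408 F 29.0 j7 0.66
(0.4515, -0.111, 0.055, -1.5) -> 0.0007 0.0016 -0.0006 0.0
```

Held well. Now I'll release, lift and go to the first plate sample at (0.622, -0.118).

>>> jog_arm(moves=[[0,0,0,0],[0,0,0,0],[0,0,0,0],[0,0,0,0],[0,0,0,0],[0,0,0,0],[0,0,-0.05,0],[0,0,-0.1,0],[0,0,-0.1,0],[0,0,-0.1,0]], hand=0.0918)

```text
clock: 32.1
position: [0.4504, -0.111, 0.1539]
ee_rot: [-2.248, -2.194, -0.001]
force: [0.6, 0.1, -0.2]
width: 0.998
gripper_force: 0.0
```

```bash
python3 - <<'E'
from pl import *
plan((.622,-.1185,.14,88.5),(.622,-.1185,.034,88.5))
E
```

```text
t 32.1 pos [ 0.4504 -0.111   0.1539] az -1.4 w 0.0917 F 0.0 j7 0.49
(0.622, -0.1185, 0.14, 88.5) -> -0.0033 0.1717 0.0139 1.573
(0.622, -0.1185, 0.034, 88.5) -> -0.0034 0.1717 0.1199 1.573
```

>>> jog_arm(moves=[[-0.003,0.03,0,0.18],[-0.003,0.06,0.01,0.36],[-0.003,0.09,0.014,0.54],[-0.003,0.12,0.014,0.72],[-0.003,0.15,0.014,0.9],[-0.003,0.1717,0.014,1.08],[-0.003,0.1717,0.014,1.26],[-0.003,0.1717,0.014,1.44],[-0.003,0.1717,0.014,1.573],[-0.003,0.1717,0.014,1.573],[-0.003,0.1717,0.014,1.573],[-0.003,0.1717,0.014,1.573],[-0.003,0.1717,0.014,1.573]], hand=0.056)

```text
clock: 33.72
position: [0.6223, -0.1188, 0.1403]
ee_rot: [-3.141, 0.042, -0.0]
force: [-0.0, 0.0, 0.2]
width: 0.61
gripper_force: 0.0
```

```bash
python3 - <<'E'
from pl import *
plan((.622,-.1185,.034,88.5))
E
```

```text
t 33.73 pos [ 0.6223 -0.1188  0.1403] az -91.5 w 0.056 F 0.0 j7 -0.78
(0.622, -0.1185, 0.034, 88.5) -> -0.0003 -0.0003 0.1063 -0.0
```

>>> jog_arm(moves=[[0,0,0.05,0],[0,0,0.09,0],[0,0,0.106,0],[0,0,0.106,0],[0,0,0.106,0]])

```text
clock: 34.35
position: [0.6232, -0.1194, 0.0358]
ee_rot: [3.141, -0.043, 0.003]
force: [-0.6, 0.0, 0.4]
width: 0.606
gripper_force: 0.0
```

>>> jog_arm(moves=[[0,0,0,0],[0,0,0,0],[0,0,0,0],[0,0,0,0],[0,0,0,0],[0,0,-0.05,0],[0,0,-0.1,0],[0,0,-0.1,0],[0,0,-0.1,0]], hand=0.02, newtons=20)

```text
clock: 35.48
position: [0.6219, -0.1183, 0.1335]
ee_rot: [-3.14, 0.042, 0.001]
force: [0.8, 0.8, -1.0]
width: 0.344
gripper_force: 20.0
```

```bash
python3 - <<'E'
from pl import *;from tg import *
plan((*tray(.075),.14,90.),(*tray(.075),.0295,90.))
E
```

```text
t 35.48 pos [ 0.6219 -0.1183  0.1335] az -91.5 w 0.0315 F 20.0 j7 -0.78
(0.625, 0.217, 0.14, 90.0) -> -0.006 -0.3352 -0.0062 3.115
(0.625, 0.217, 0.0295, 90.0) -> -0.0059 -0.3351 0.1043 3.115
```

>>> jog_arm(moves=[[-0.001,-0.055,-0.006,-0.026],[-0.002,-0.11,-0.006,-0.026],[-0.003,-0.165,-0.006,-0.026],[-0.004,-0.22,-0.006,-0.026],[-0.005,-0.275,-0.006,-0.026],[-0.006,-0.335,-0.006,-0.026],[-0.006,-0.335,-0.006,-0.026],[-0.006,-0.335,-0.006,-0.026],[-0.006,-0.335,0.04,-0.026],[-0.006,-0.335,0.08,-0.026],[-0.006,-0.335,0.1,-0.026],[-0.006,-0.335,0.104,-0.026],[-0.006,-0.335,0.104,-0.026],[-0.006,-0.335,0.104,-0.026]])

```text
clock: 37.22
position: [0.6263, 0.2162, 0.0317]
ee_rot: [-3.141, 0.002, -0.003]
force: [0.5, 1.5, -1.4]
width: 0.344
gripper_force: 20.0
```

>>> jog_arm(moves=[[0,0,0,0],[0,0,0,0],[0,0,0,0],[0,0,-0.03,0],[0,0,-0.08,0],[0,0,-0.11,0],[0,0,-0.11,0]], hand=0.052)

```text
clock: 38.1
position: [0.6268, 0.2161, 0.1429]
ee_rot: [-3.14, 0.002, -0.006]
force: [-0.8, 0.2, -0.1]
width: 0.565
gripper_force: 0.0
```

```bash
python3 - <<'E'
from pl import *;from tg import *; from m import clusters
for n in('top','scene'): im=snap(n,n+'6'); clusters(im,.022,.05,(.4,.72,-.6,.27),n,40)
plan((.652,-.0465,.14,88.5),(.652,-.0465,.034,88.5))
E
```

```text
top px [365. 148.] n 70 ctr [ 689. -324.] size [66. 23.] ang 50 z [0.0227 0.0357 0.0486] rgb [111. 115. 112.]
top px [252. 162.] n 170 ctr [652.  36.] size [29. 57.] ang 89 z [0.0276 0.0327 0.0373] rgb [ 97.  99. 100.]
top px [278. 162.] n 189 ctr [652. -44.] size [32. 60.] ang 88 z [0.0268 0.0326 0.0362] rgb [90. 93. 94.]
top px [398. 170.] n 54 ctr [ 609. -425.] size [59. 32.] ang 42 z [0.0224 0.024  0.0271] rgb [179. 102. 130.]
top px [195. 176.] n 92 ctr [613. 219.] size [33. 32.] ang 1 z [0.0226 0.0272 0.0311] rgb [114. 117. 118.]
top px [422. 214.] n 47 ctr [ 471. -493.] size [18. 61.] ang 54 z [0.022  0.0238 0.0272] rgb [177. 101. 129.]
scene px [307. 167.] n 132 ctr [628. 215.] size [60. 34.] ang 2 z [0.0227 0.0269 0.03  ] rgb [192. 193. 197.]
scene px [282. 206.] n 209 ctr [653.  33.] size [62. 36.] ang 0 z [0.024  0.0314 0.0357] rgb [143. 144. 147.]
scene px [226. 202.] n 44 ctr [513. -64.] size [38. 17.] ang 24 z [0.0224 0.0401 0.0488] rgb [74. 75. 78.]
scene px [265. 223.] n 221 ctr [651. -46.] size [36. 61.] ang 86 z [0.0242 0.0314 0.0362] rgb [147. 148. 152.]
scene px [106. 304.] n 72 ctr [ 472. -493.] size [13. 59.] ang 49 z [0.0223 0.0242 0.027 ] rgb [237. 143. 182.]
scene px [ 97. 305.] n 75 ctr [ 460. -510.] size [11. 59.] ang 53 z [0.0222 0.0244 0.0275] rgb [234. 145. 181.]
scene px [162. 310.] n 71 ctr [ 601. -421.] size [57. 13.] ang 45 z [0.0223 0.024  0.0272] rgb [233. 145. 180.]
scene px [161. 318.] n 78 ctr [ 613. -436.] size [58. 17.] ang 41 z [0.0224 0.024  0.0264] rgb [237. 143. 182.]
t 38.2 pos [0.6252 0.2165 0.14  ] az -90.1 w 0.0518 F 0.0 j7 -1.27
(0.652, -0.0465, 0.14, 88.5) -> 0.0271 0.263 -0.0002 0.025
(0.652, -0.0465, 0.034, 88.5) -> 0.0272 0.263 0.1058 0.025
```

Sample 1 is in the tray. Next is the nearer plate sample at (0.653, 0.0345), shift ty of about 0.182.

>>> jog_arm(moves=[[0.009,0.06,0,0.025],[0.018,0.12,0,0.025],[0.0275,0.182,0,0.025],[0.0275,0.182,0,0.025],[0.0275,0.182,0,0.025],[0.0275,0.182,0.05,0.025],[0.0275,0.182,0.09,0.025],[0.0275,0.182,0.1055,0.025],[0.0275,0.182,0.1055,0.025],[0.0275,0.182,0.1055,0.025]], hand=0.058)

```text
clock: 39.45
position: [0.6536, 0.0343, 0.0362]
ee_rot: [3.141, -0.04, 0.003]
force: [-0.1, 0.0, 0.5]
width: 0.632
gripper_force: 0.0
```

>>> jog_arm(moves=[[0,0,0,0],[0,0,0,0],[0,0,0,0],[0,0,0,0],[0,0,0,0],[0,0,-0.05,0],[0,0,-0.1,0],[0,0,-0.1,0],[0,0,-0.1,0]], hand=0.02)

```text
clock: 40.58
position: [0.6522, 0.0347, 0.1339]
ee_rot: [-3.141, 0.041, 0.001]
force: [-1.1, 0.3, -2.0]
width: 0.348
gripper_force: 20.0
```

```bash
python3 - <<'E'
from pl import *;from tg import *
plan((*tray(0),.14,-90.),(*tray(0),.0295,-90.))
E
```

```text
t 40.58 pos [0.6522 0.0347 0.1339] az -91.5 w 0.032 F 20.0 j7 -1.02
(0.55, 0.217, 0.14, -90.0) -> -0.1069 -0.1796 -0.0058 3.116
(0.55, 0.217, 0.0295, -90.0) -> -0.1068 -0.1795 0.1047 3.116
```

>>> jog_arm(moves=[[-0.027,-0.045,-0.006,-0.026],[-0.054,-0.09,-0.006,-0.026],[-0.08,-0.135,-0.006,-0.026],[-0.107,-0.1795,-0.006,-0.026],[-0.107,-0.1795,-0.006,-0.026],[-0.107,-0.1795,-0.006,-0.026],[-0.107,-0.1795,0.04,-0.026],[-0.107,-0.1795,0.08,-0.026],[-0.107,-0.1795,0.1,-0.026],[-0.107,-0.1795,0.1045,-0.026],[-0.107,-0.1795,0.1045,-0.026],[-0.107,-0.1795,0.1045,-0.026]])

```text
clock: 42.08
position: [0.5513, 0.2165, 0.0315]
ee_rot: [-3.141, 0.001, -0.003]
force: [-0.6, -0.1, -1.4]
width: 0.343
gripper_force: 20.0
```

>>> jog_arm(moves=[[0,0,0,0],[0,0,0,0],[0,0,0,0],[0,0,-0.03,0],[0,0,-0.08,0],[0,0,-0.11,0],[0,0,-0.11,0]], hand=0.052)

```text
clock: 42.95
position: [0.5517, 0.2165, 0.1425]
ee_rot: [-3.14, 0.0, -0.006]
force: [-0.3, -0.2, 0.5]
width: 0.567
gripper_force: 0.0
```

```bash
python3 - <<'E'
from pl import *;from tg import *; from m import clusters
for n in('top','scene'): im=snap(n,n+'7'); clusters(im,.022,.05,(.4,.72,-.2,.27),n,40)
plan((.6525,-.0455,.14,-91.5),(.6525,-.0455,.034,-91.5))
E
```

```text
top px [278. 162.] n 190 ctr [652. -44.] size [32. 60.] ang 88 z [0.0271 0.0325 0.0372] rgb [73. 75. 77.]
top px [195. 168.] n 98 ctr [636. 219.] size [38. 32.] ang 1 z [0.0232 0.0273 0.0313] rgb [96. 98. 99.]
top px [194. 202.] n 46 ctr [531. 220.] size [32. 16.] ang 88 z [0.0248 0.0278 0.0309] rgb [118. 121. 123.]
scene px [289. 157.] n 129 ctr [552. 216.] size [62. 37.] ang 0 z [0.0226 0.0264 0.031 ] rgb [190. 191. 194.]
scene px [308. 167.] n 129 ctr [628. 215.] size [61. 36.] ang 1 z [0.0225 0.026  0.0311] rgb [168. 169. 173.]
scene px [226. 203.] n 41 ctr [512. -61.] size [40. 19.] ang 18 z [0.0231 0.0356 0.0481] rgb [72. 73. 75.]
scene px [265. 223.] n 218 ctr [651. -47.] size [35. 62.] ang 88 z [0.025  0.0316 0.0361] rgb [124. 125. 128.]
t 43.05 pos [0.5501 0.2167 0.1399] az -90.0 w 0.0519 F 0.0 j7 -1.26
(0.6525, -0.0455, 0.14, -91.5) -> 0.1024 0.2623 -0.0003 0.026
(0.6525, -0.0455, 0.034, -91.5) -> 0.1024 0.2623 0.1057 0.026
```

>>> jog_arm(moves=[[0.02,0.052,0,0.026],[0.04,0.105,0,0.026],[0.06,0.157,0,0.026],[0.08,0.21,0,0.026],[0.102,0.262,0,0.026],[0.102,0.262,0,0.026],[0.102,0.262,0,0.026],[0.102,0.262,0.05,0.026],[0.102,0.262,0.09,0.026],[0.102,0.262,0.1055,0.026],[0.102,0.262,0.1055,0.026],[0.102,0.262,0.1055,0.026]], hand=0.058)

```text
clock: 44.55
position: [0.6532, -0.0455, 0.0363]
ee_rot: [3.141, -0.04, 0.003]
force: [-0.6, -0.1, 0.2]
width: 0.633
gripper_force: 0.0
```

>>> jog_arm(moves=[[0,0,0,0],[0,0,0,0],[0,0,0,0],[0,0,0,0],[0,0,0,0],[0,0,-0.05,0],[0,0,-0.1,0],[0,0,-0.1,0],[0,0,-0.1,0]], hand=0.02)

```text
clock: 45.68
position: [0.652, -0.045, 0.134]
ee_rot: [-3.14, 0.041, 0.001]
force: [0.1, 0.2, -1.3]
width: 0.345
gripper_force: 20.0
```

```bash
python3 - <<'E'
from pl import *;from tg import *
plan((*tray(-.075),.14,-90.),(*tray(-.075),.0295,-90.))
E
```

```text
t 45.67 pos [ 0.652 -0.045  0.134] az -91.5 w 0.0316 F 20.0 j7 -0.92
(0.47500000000000003, 0.217, 0.14, -90.0) -> -0.1837 -0.2573 -0.0057 3.116
(0.47500000000000003, 0.217, 0.0295, -90.0) -> -0.1836 -0.2572 0.1048 3.116
```

>>> jog_arm(moves=[[-0.03,-0.043,-0.006,-0.026],[-0.06,-0.086,-0.006,-0.026],[-0.09,-0.129,-0.006,-0.026],[-0.12,-0.172,-0.006,-0.026],[-0.15,-0.215,-0.006,-0.026],[-0.1837,-0.257,-0.006,-0.026],[-0.1837,-0.257,-0.006,-0.026],[-0.1837,-0.257,-0.006,-0.026],[-0.1837,-0.257,0.04,-0.026],[-0.1837,-0.257,0.08,-0.026],[-0.1837,-0.257,0.1,-0.026],[-0.1837,-0.257,0.1045,-0.026],[-0.1837,-0.257,0.1045,-0.026],[-0.1837,-0.257,0.1045,-0.026]])

```text
clock: 47.42
position: [0.4763, 0.216, 0.031]
ee_rot: [-3.141, 0.001, -0.002]
force: [-0.1, -0.3, -1.7]
width: 0.346
gripper_force: 20.0
```

>>> jog_arm(moves=[[0,0,0,0],[0,0,0,0],[0,0,0,0],[0,0,-0.03,0],[0,0,-0.08,0],[0,0,-0.12,0],[0,0,-0.14,0],[0,0,-0.14,0]], hand=0.052)

```text
clock: 48.42
position: [0.4761, 0.2165, 0.1715]
ee_rot: [-3.14, -0.0, -0.003]
force: [-1.1, -0.0, -0.3]
width: 0.567
gripper_force: 0.0
```

```bash
python3 - <<'E'
from pl import *;from tg import *; from m import clusters
for n in('top','scene'): im=snap(n,n+'8'); clusters(im,.022,.05,(.4,.72,-.2,.27),n,40)
plan((.4515,-.111,.17,-1.5),(.4515,-.111,.055,-1.5))
E
```

```text
top px [195. 172.] n 174 ctr [626. 219.] size [59. 32.] ang 0 z [0.023  0.0268 0.0314] rgb [111. 114. 115.]
top px [195. 193.] n 145 ctr [556. 220.] size [32. 51.] ang 89 z [0.0232 0.027  0.031 ] rgb [ 98. 101. 102.]
scene px [269. 148.] n 113 ctr [475. 217.] size [63. 37.] ang 1 z [0.0228 0.0265 0.0307] rgb [184. 185. 188.]
scene px [288. 157.] n 131 ctr [552. 217.] size [59. 36.] ang 0 z [0.0225 0.0263 0.0306] rgb [166. 166. 170.]
scene px [308. 167.] n 129 ctr [628. 216.] size [61. 34.] ang 1 z [0.0228 0.0262 0.0302] rgb [184. 185. 188.]
scene px [226. 203.] n 43 ctr [513. -61.] size [40. 19.] ang 20 z [0.0234 0.0366 0.0478] rgb [71. 72. 75.]
t 48.52 pos [0.475  0.2164 0.1697] az -90.0 w 0.0518 F 0.0 j7 -1.35
(0.4515, -0.111, 0.17, -1.5) -> -0.0236 0.3274 -0.0004 -1.544
(0.4515, -0.111, 0.055, -1.5) -> -0.0235 0.3275 0.1146 -1.544
```

All three are in the tray. Last comes the closing white reading.

>>> jog_arm(moves=[[-0.003,0.04,0,-0.17],[-0.006,0.08,0,-0.34],[-0.009,0.12,0,-0.51],[-0.012,0.16,0,-0.68],[-0.015,0.2,0,-0.85],[-0.018,0.24,0,-1.02],[-0.021,0.28,0,-1.19],[-0.0235,0.3275,0,-1.36],[-0.0235,0.3275,0,-1.544],[-0.0235,0.3275,0,-1.544],[-0.0235,0.3275,0,-1.544],[-0.0235,0.3275,0.03,-1.544],[-0.0235,0.3275,0.03,-1.544],[-0.0235,0.3275,0.03,-1.544]], hand=0.0918, newtons=30)

```text
clock: 50.28
position: [0.452, -0.1111, 0.1406]
ee_rot: [-2.252, -2.19, 0.001]
force: [-0.3, 0.7, -0.5]
width: 1.002
gripper_force: 0.0
```

```bash
python3 - <<'E'
from pl import *
plan((.4515,-.111,.055,-1.5))
E
```

```text
t 50.27 pos [ 0.452  -0.1111  0.1406] az -1.6 w 0.092 F 0.0 j7 0.51
(0.4515, -0.111, 0.055, -1.5) -> 0.0001 -0.0005 0.0856 -0.002
```

>>> jog_arm(moves=[[0,0,0.045,0],[0,0,0.086,0],[0,0,0.086,0],[0,0,0.086,0]])

```text
clock: 50.78
position: [0.4528, -0.1117, 0.0557]
ee_rot: [2.251, 2.19, 0.002]
force: [0.1, -0.5, 0.4]
width: 1.001
gripper_force: 0.0
```

>>> jog_arm(moves=[[0,0,0,0],[0,0,0,0],[0,0,0,0],[0,0,0,0],[0,0,0,0],[0,0,0,0],[0,0,0,0],[0,0,0,0],[0,0,0,0],[0,0,0,0]], hand=0.034)

```text
clock: 52.02
position: [0.4499, -0.1114, 0.0543]
ee_rot: [-2.251, -2.188, 0.002]
force: [-7.2, 0.2, 12.1]
width: 0.446
gripper_force: 29.1
```

>>> jog_arm(moves=[[0,0,0,0],[0,0,0,0],[0,0,0,0],[0,0,0,0],[0,0,0,0],[0,0,0,0],[0,0,0,0]])

```text
clock: 52.9
position: [0.4499, -0.1114, 0.0543]
ee_rot: [-2.251, -2.188, 0.002]
force: [-7.6, 0.1, 12.8]
width: 0.445
gripper_force: 29.1
```

>>> jog_arm(moves=[[0,0,0,0],[0,0,0,0],[0,0,0,0],[0,0,0,0],[0,0,0,0],[0,0,0,0],[0,0,-0.05,0],[0,0,-0.11,0],[0,0,-0.17,0],[0,0,-0.17,0],[0,0,-0.17,0],[0,0,-0.17,0]], hand=0.0918)

```text
clock: 54.4
position: [0.4509, -0.1111, 0.223]
ee_rot: [-2.25, -2.19, 0.003]
force: [0.6, -0.3, -0.9]
width: 0.997
gripper_force: 0.0
```

```bash
python3 - <<'E'
from pl import *; from m import clusters
for n in('top','scene'): im=snap(n,n+'9'); clusters(im,.022,.05,(.4,.72,-.2,.4),n,40)
plan()
E
```

```text
top px [195. 172.] n 175 ctr [626. 219.] size [32. 58.] ang 89 z [0.0228 0.0273 0.0314] rgb [108. 111. 112.]
top px [155. 194.] n 175 ctr [558. 345.] size [61. 33.] ang 15 z [0.0233 0.027  0.0314] rgb [112. 115. 116.]
top px [195. 195.] n 184 ctr [552. 220.] size [32. 58.] ang 90 z [0.0229 0.0265 0.0317] rgb [94. 97. 98.]
top px [195. 219.] n 187 ctr [476. 220.] size [33. 60.] ang 89 z [0.0229 0.027  0.032 ] rgb [101. 104. 105.]
top px [151. 231.] n 177 ctr [443. 358.] size [32. 57.] ang 86 z [0.0225 0.0275 0.0324] rgb [101. 104. 105.]
scene px [285. 123.] n 107 ctr [443. 354.] size [37. 65.] ang 89 z [0.0226 0.0268 0.0304] rgb [161. 161. 165.]
scene px [310. 137.] n 115 ctr [558. 343.] size [60. 39.] ang 16 z [0.0225 0.0261 0.0297] rgb [180. 181. 185.]
scene px [269. 148.] n 120 ctr [477. 215.] size [60. 38.] ang 2 z [0.0229 0.0263 0.0301] rgb [160. 161. 165.]
scene px [288. 157.] n 126 ctr [552. 217.] size [62. 36.] ang 1 z [0.0225 0.0263 0.0303] rgb [165. 165. 169.]
scene px [307. 167.] n 127 ctr [627. 216.] size [59. 37.] ang 2 z [0.0223 0.0262 0.0303] rgb [185. 186. 189.]
t 54.5 pos [ 0.4511 -0.1113  0.2231] az -1.6 w 0.0918 F 0.0 j7 0.38
```

View pics/top9.png

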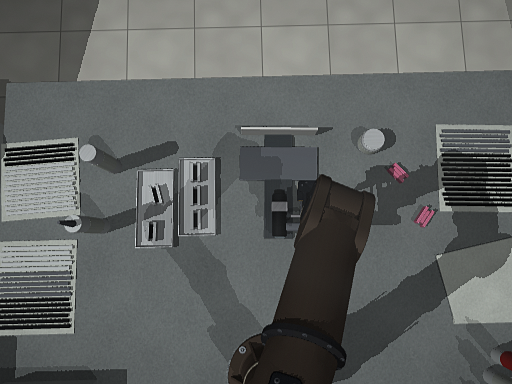

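The top view shows three samples in the tray, at (195,172), (195,195) and (195,219). The plate is empty, and the old samples, cartridges and tin look unmoved.

```bash
python3 -c "from cell import arm; print(arm.sign_off())"
```

```text
the job is handed in; nothing more can be done
None
```

The job is handed in (no verdict came back): white reading, sample reading with all three new samples on the plate, and closing white reading are done; the samples lie flat and unstacked in the formerly empty tray, and the last images show the old samples, cartridges and tin where they began.

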